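# Clamp a brass cuff bar in the bench jig with the wing nut

## Robot

A 7-joint arm with a two-finger parallel gripper is mounted at the origin on the work surface. World frame = base frame: x ahead of the robot, y to its left, z up, the work surface at z = 0. Lengths are in m, angles in rad, forces in N, time in s.
With the tool pointing down it reaches from about 0.4 to 0.85 m from the base axis. Payload 4.5 kg.
Tool frame: the origin (TCP) lies midway between the tips of the shut fingers; the grasp point (between the pads) lies 19 mm behind it; z points along the fingers, y is the line along which they close (so a half turn about z gives the same grasp; the last joint's range is limited). The gripper opens to 88 mm and grips with 3 to 60 N. Pads are 18 mm wide; open, the fingers measure 123 mm over their backs; the gripper's body (75 mm by 187 mm) begins 45 mm behind the grasp point.
Start: joints at [-1.12, 0.689, -0.195, 1.565, 0.157, 0.902, -0.215], TCP at [0.253, 0.572, 0.239] pointing down, gripper open.
Joint ranges: [-3.01, 3.01], [-0.46, 2.08], [-1.47, 1.51], [0.13, 2.56], [-1, 4.14], [0.04, 2.09], [-2.66, 2.66]. Speed limits (rad/s): [2.57, 2.57, 3.14, 3.14, 3.14, 3.14, 3.14].

## Interface

Orientations are given as a unit quaternion [x, y, z, w].
In Python, from plant import r gives the robot as it stands. The module is installed in compiled form; this text tells all that it offers.
- The arm moves only by the tool step_arm, never from a script. Its argument "series" is a list of rows, each a list of 7 numbers: the shift along the world's x, y, z in mm, then the turn, a rotation vector about the world's x, y, z in rad, then the closure, from 0 (fully open) to 1 (shut). A call has 1 to 20 rows; each row shifts and turns the commanded pose from where the row before left it; what a row does not reach is not made up. A row lasts 1/10 s, in which the tool goes at most 50 mm and 8.59 degrees, less where a joint would pass 70% of its speed; a pose out of reach is approached as far as the arm can. A call is refused whole if a number of a shift passes 50 or a number of a turn 0.15, either way. A call with a gripper value outside its range is refused whole. The fingers move at their own pace and stop on an object; "force" is the grip in N (left out, the last holds). Time passes only in rows, so rows that do not move let the fingers close. It gives the time, the measured TCP pose, the force, the opening and the grip force at its end, in the units of the state.
- r.get_state(): the state, without advancing time (a new reading comes with each control period).
- r.snapshot(name): name is "side" or "top" or "wrist"; returns (picture, depth): 384x512x3 uint8, blue, green, red; 384x512 float32, m along the optical axis (not along the pixel's ray), 0 where there is no reading.
- r.get_calibration(name): a dict with "intrinsics" (3x3 intrinsics, pixels), "pose" (4x4, takes a point from camera to world coordinates). Camera axes: x right, y up, looking along -z (the intrinsics and any distortion apply to the point x, -y, -z); pixel columns grow to the right and rows downward; lengths in m; the calibration is good to about 2 mm. A picture is of the moment at which its call begins: read the wrist's pose just before it. get_calibration takes no time and is no camera call; for the wrist camera it gives the pose at the moment of the call.
- r.finish_job(): hands the job in; it is judged then, once.
The state is a dict: "clock": time; "q": joint angles; "qd": joint speeds; "joint_torque": joint torques, N m; "tool_pos": TCP position; "eef_rot": TCP orientation; "contact_force": force on the tool from outside, world axes, zero at the start; "moment": the same for the moment, N m; "opening": opening from 0.0 (shut) to 1.0 (fully open); "finger_force": force on a finger pad.
Only numpy, scipy, OpenCV 4.12 (cv2) and the standard library are available. Lean on these libraries where they do the work, as an engineer would, in place of code of your own. Each camera call takes 0.05 s, during which the arm holds its last target. There are 200 camera calls.

## Task

On the jewellery bench, slide the brass bar lying in the jig's channel fully home against the end stop, then tighten the jig's wing nut clockwise until the clamp foot holds the bar firmly - by feel, snug but not so hard that it marks the brass. The two steel posts beside the nut leave your fingers room only for short arcs: do not lean on them, leave the other things on the bench where they are, and let go at the end.

Things in the scene. Friction and masses are not known exactly. Their poses are not given: they have to be found in the camera images.
- jig: Aluminium bench jig fixed to the table. Origin on the wing nut's axis at table height, z up. Base plate 15 mm thick, jig x -60 to +90, y -55 to +55 mm. Beyond the stud a dark steel channel, centred on jig x = +65 mm, runs along the jig's y from -55 (open end) to +45 mm (end stop).
- stop (a point): Middle of the end stop's face on the jig (jig x = +65, y = +45, 34 mm above the table; axes as the jig's; the stop is 45 mm tall). The channel's bed is 30 mm above the table; its two side lips are 4 mm thick, 5 mm high and 23 mm apart.
- posts: Two fixed upright steel posts, 12 mm diameter, tops 115 mm above the table, at jig x = +38, y = +17.7 and -17.7 mm, between wing nut and channel, either side of the clamp bar. The wings pass them with a few mm to spare; fingers at a wing there do not. They bend under more than 15 N. Origin on the nut's axis on the base plate's top; axes as the jig's.
- clamp: Steel clamp bar, 106 x 20 x 12 mm along the jig's x (from x = -28 to +78 mm). Origin at its underside on the nut's axis, 60 mm above the table at nut value 0. The nut drives it straight down 1.5 mm per rad on a quick thread; it never turns.
- clamp_end (a point): On top of the clamp bar above its foot (jig x = +65, y = 0). The foot, 14 mm diameter and sprung, hangs below; its packing is of unknown thickness, so it first touches the brass at a nut value between 2.1 and 4.7. From there each further rad adds about 72 N of clamping and 0.11 N m of turning effort. Firm is 30 to 100 N; over 100 N, even briefly, marks the brass.
- nut (a joint): Turn of the steel wing nut, rad; grows clockwise from above = tightening. Starts between 0 and 1.6. In the jig's frame the wings point to angles -value and pi - value. Thread friction 0.18 N m holds it where it is left. Turning takes 0.18 N m with the foot free, 0.22 to 0.33 (best 0.27) when rightly clamped; in a pause both read about 0.07 less: judge the rise.
- nut_mid (a point): On the wing nut's axis, 18 mm above its base (base 72 mm above the table at value 0, 1.5 mm lower per rad); x along the wings, z up. Hub 26 mm diameter, 16 mm high; two upright flat wings 8 mm thick reach 32 mm out, 6 to 32 mm above the base (round outer ends, full height at 22 mm out). The stud, 12 mm diameter, ends 87 mm above the table.
- blank: Loose plain brass bar, 20 x 110 x 8 mm, 150 g, long along its y, lying in the channel and sticking out of its open end. Origin at the centre of its underside. At the start its far end is 15 to 35 mm short of the end stop; home, its centre is at jig y = -10 mm and its tail 10 mm outside the base plate. The foot is always above it.
- blank_tail (a point): Middle of the brass bar's outer (-y) end face, 4 mm above its underside; push here along the jig's +y.
- pliers: Bystander: red-handled pliers lying beside the jig, 180 x 60 x 16 mm. Origin at the pivot.
- spare: Bystander: spare brass bar lying on the table on the robot's side of the jig, 110 x 20 x 8 mm, long side along its x. Origin at the centre of its underside.
- dish: Bystander: clear square bead dish 75 x 75 x 24 mm with gold beads. Origin at the centre of its underside.
- dish2: Bystander: clear square bead dish 75 x 75 x 24 mm with pink beads. Origin at the centre of its underside.
- jar: Bystander: glass jar with brass cap, 60 mm diameter, 85 mm high. Origin at the centre of its underside.
- mallet: Bystander: hammer lying on the table. Origin about its middle.
- mandrel: Bystander: upright steel ring mandrel, 172 mm tall on a 70 mm foot. Origin at the centre of its underside.
Not all that is in view belongs to the job. Leave any blue look-alike of the blank alone. Of the things that look like the jig, the smaller one is meant.

How it is judged:
On the way, in this order (a step that is already met when the one before it is completed fails the run):
1. the brass bar is fully home: within 2 mm of the end stop (y of blank in the frame of jig above -0.012 m), for 0.2 s.
2. the foot holds the bar with 30 N or more (contact force between clamp and blank above 30 N), for 0.2 s.
At the end, for the whole second after the job is handed in: the brass bar lies in the channel within 2 mm of the end stop, the clamp foot holds it with 30 to 100 N, and bar and nut are at rest (y of blank in the frame of jig above -0.012 m and horizontal distance between blank and stop below 0.0575 m and contact force between clamp and blank between 30 and 100 N and linear speed of blank below 0.01 m/s and velocity of joint nut below 0.05 rad/s); the robot touches nothing.
It fails at once if the clamp presses the brass with more than 100 N and marks it (contact force between clamp and blank above 100 N).
It fails at once if the forming posts are pushed with more than 15 N (contact force between posts and anything else above 15 N).
It fails at once if a bystander is moved more than 30 mm (distance of any of pliers, spare, dish, dish2, jar, mallet, mandrel from where it was at the start of the episode above 0.03 m).
It also fails if it takes over 72 s, if anything falls off the work surface, if the arm or the gripper's body presses on something with over 40 N, if the wrist force passes 120 N, or if a joint passes its speed limit or range.

## Working session

There is one attempt and no reset: what is moved stays moved. The work goes in short steps, Python scripts to look and compute and a tool call to move; the robot and the scene stay as the last step left them, time stands still between calls to the robot, and variables do not carry over. Pictures are saved under pics/ and viewed, at most 10 in all, crops included, and the job is handed in when it is done.

Besides the shell and the picture viewer there is one more tool, called as a command line: name --pt "numbers of a row" for each row, then --argument value for the rest. step_arm: Moves the arm, as the interface text tells. Its arguments: {"type":"object","properties":{"series":{"type":"array"},"force":{"type":"number"}},"required":["series"]}

```bash
mkdir -p pics; cat > h.py <<'E'
import numpy as np, cv2
from plant import r
def snap(cam,fn):
    c=r.get_calibration(cam); p,d=r.snapshot(cam)
    cv2.imwrite(f'pics/{fn}.png',p); np.savez(f'pics/{fn}.npz',p=p,d=d,K=np.array(c['intrinsics']),T=np.array(c['pose']),**({'dist':np.array(c['distortion'])} if 'distortion' in c else {}))
    return p,d,c
def load(fn): return np.load(f'pics/{fn}.npz')
def world(fn,u,v,z=None):
    """pixel -> world, by depth, or on plane z"""
    n=load(fn);K,T=n['K'],n['T']
    ray=np.array([(u-K[0,2])/K[0,0],-(v-K[1,2])/K[1,1],-1])
    R=T[:3,:3]@ray
    if z is None: s=float(n['d'][int(round(v)),int(round(u))])
    else: s=(z-T[2,3])/R[2]
    return T[:3,3]+s*R
def cloud(fn):
    n=load(fn);K,T,d=n['K'],n['T'],n['d']
    v,u=np.mgrid[:d.shape[0],:d.shape[1]]
    P=np.stack([(u-K[0,2])/K[0,0]*d,-(v-K[1,2])/K[1,1]*d,-d],-1)
    return P@T[:3,:3].T+T[:3,3]
def pix(fn,p):
    n=load(fn);K,T=n['K'],n['T']
    q=T[:3,:3].T@(np.asarray(p)-T[:3,3]); return K[0,0]*q[0]/-q[2]+K[0,2], K[1,1]*q[1]/q[2]+K[1,2]
E
python3 - <<'E'
from h import *
a=snap('top','top0');b=snap('side','side0')
print(a[2],b[2]);s=r.get_state();print(s)
cv2.imwrite('pics/top0b.png',cv2.resize(a[0],(800,600),interpolation=cv2.INTER_CUBIC))
cv2.imwrite('pics/side0b.png',cv2.resize(b[0],(800,600),interpolation=cv2.INTER_CUBIC))
E
```

```text
{'intrinsics': array([[375.74455582,   0.        , 255.56542252],
       [  0.        , 375.74455582, 192.10274114],
       [  0.        ,   0.        ,   1.        ]]), 'pose': array([[-0.009325  ,  0.99442943, -0.10499121,  0.41485906],
       [-0.99970515, -0.01162524, -0.02131829, -0.00992698],
       [-0.02242008,  0.10476146,  0.99424463,  1.21160477],
       [ 0.        ,  0.        ,  0.        ,  1.        ]])} {'intrinsics': array([[446.47373138,   0.        , 257.71550319],
       [  0.        , 446.47373138, 195.42095016],
       [  0.        ,   0.        ,   1.        ]]), 'pose': array([[ 0.83370601,  0.42099991, -0.35734208, -0.06707163],
       [-0.55194353,  0.65535255, -0.51562716, -0.84813201],
       [ 0.01710606,  0.62711411,  0.77873954,  1.34122336],
       [ 0.        ,  0.        ,  0.        ,  1.        ]])}
{'clock': 0.1, 'q': array([-1.12022588,  0.68991146, -0.19450628,  1.56621952,  0.15730685,
        0.90249477, -0.21511953]), 'qd': array([-7.55431225e-04, -2.98282186e-03, -5.92950852e-04, -2.20808353e-03,
        6.39039672e-04,  9.86655164e-05, -9.36910349e-04]), 'joint_torque': array([-3.39085833e-03, -5.28489447e+01, -1.27163574e+00, -1.53836739e+01,
       -5.25975355e-02,  1.93079104e-03,  4.38265761e-05]), 'tool_pos': array([0.25282782, 0.5709694 , 0.23798826]), 'eef_rot': array([ 2.06856849e-01,  9.78370875e-01, -8.14576377e-04, -1.05148474e-04]), 'contact_force': array([ 0.53928481, -0.09217942,  0.48074096]), 'moment': array([0.02449503, 0.0372318 , 0.03791611]), 'finger_force': 0.0, 'opening': 1.0034615979347739}
```

View pics/top0b.png

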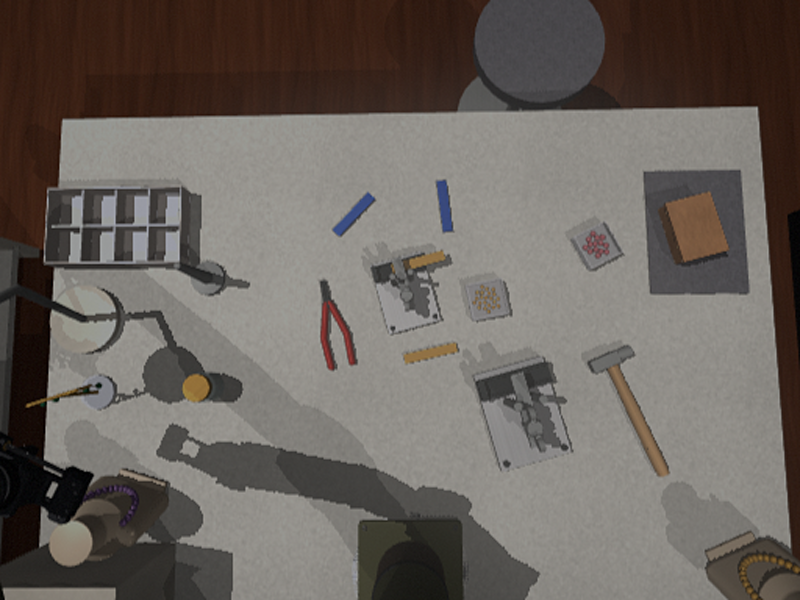

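View pics/side0b.png

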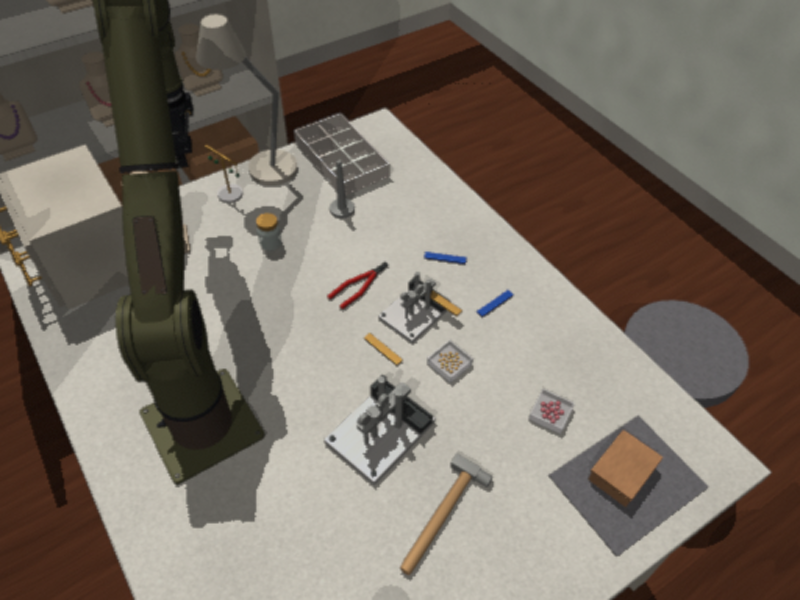

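The top view shows the smaller jig at about (405,290), with the brass bar sticking out right at (428,260), the gold dish right of it at (487,298), the pliers left at (338,325) and the spare below at (430,352). The bigger look-alike is at (523,410).

```bash
python3 - <<'E'
from h import *
s=1.5625
for n,u,v,z in [('nut',403,283,.09),('base BL',392,334,.015),('base BR',442,320,.015),('tailR',448,254,.038),('tailR2',450,262,.038),('dish',487,298,.024),('spare',430,352,.008),('mandrel',210,278,.0),('jar',195,388,.09)]:
    print(n,world('top0',u/s,v/s,z).round(3),world('top0',u/s,v/s).round(3))
c=r.get_calibration('wrist');print(c['pose'].round(3),c['intrinsics'])
p=load('top0')['p'];q=load('side0')['p']
a=cv2.resize(p[145:220,225:325],None,fx=5,fy=5,interpolation=cv2.INTER_CUBIC)
b=cv2.resize(q[165:225,235:305],None,fx=5,fy=5,interpolation=cv2.INTER_CUBIC)
E
```

```text
nut [0.566 0.007 0.09 ] [0.57  0.007 0.066]
base BL [0.472 0.031 0.015] [0.473 0.032 0.001]
base BR [ 0.5   -0.071  0.015] [ 0.501 -0.072 -0.002]
tailR [ 0.632 -0.084  0.038] [ 0.639 -0.087 -0.003]
tailR2 [ 0.615 -0.088  0.038] [ 0.621 -0.09   0.002]
dish [ 0.543 -0.162  0.024] [ 0.546 -0.166 -0.003]
spare [ 0.435 -0.046  0.008] [ 0.435 -0.046  0.01 ]
mandrel [0.594 0.413 0.   ] [0.59  0.404 0.027]
jar [0.369 0.405 0.09 ] [0.369 0.408 0.083]
[[ 0.405 -0.865 -0.297  0.175]
 [ 0.914  0.382  0.133  0.606]
 [-0.002 -0.325  0.946  0.384]
 [ 0.     0.     0.     1.   ]] [[276.60863155   0.         259.22231397]
 [  0.         276.60863155 186.89896275]
 [  0.           0.           1.        ]]
```

step_arm --pt "22 -42 3 0 0 0 0.5" --pt "22 -42 3 0 0 0 0.5" --pt "22 -42 3 0 0 0 0.5" --pt "22 -42 3 0 0 0 0.5" --pt "22 -42 3 0 0 0 0.5" --pt "22 -42 2 0 0 0 0.5" --pt "22 -42 2 0 0 0 0.5" --pt "22 -42 2 0 0 0 0.5" --pt "22 -42 0 0 0 0 0.5" --pt "22 -42 0 0 0 0 0.5" --pt "22 -42 0 0 0 0 0.5" --pt "22 -42 0 0 0 0 0.5" --pt "22 -42 0 0 0 0 0.5" --pt "21 -25 0 0 0 0 0.5" --pt "0 0 0 0 0 0 0.5" --pt "0 0 0 0 0 0 0.5"

```text
clock: 1.7
tool_pos: [0.5596, 0.0004, 0.2592]
eef_rot: [0.208, 0.978, 0.0, -0.001]
contact_force: [-0.8, 0.7, 0.2]
opening: 0.499
finger_force: 0.0
```

```bash
python3 - <<'E'
from h import *
print(r.get_state()['q'].round(3))
a=snap('wrist','w1');print(a[2]['pose'].round(3))
cv2.imwrite('pics/w1b.png',cv2.resize(a[0],(800,600),interpolation=cv2.INTER_CUBIC))
E
```

```text
[ 0.072  0.581 -0.254  1.738  0.184  0.846  0.888]
[[ 0.406 -0.865 -0.296  0.482]
 [ 0.914  0.384  0.132  0.036]
 [-0.    -0.324  0.946  0.405]
 [ 0.     0.     0.     1.   ]]
```

View pics/w1b.png

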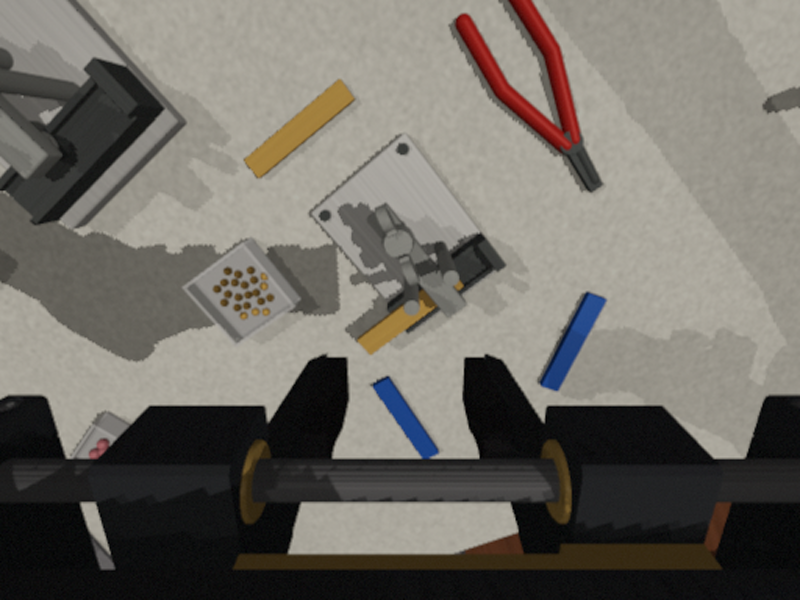

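```bash
python3 - <<'E'
from h import *
p=load('w1')['p'][80:230,190:335]
cv2.imwrite('pics/w1c.png',cv2.resize(p,None,fx=4,fy=4,interpolation=cv2.INTER_CUBIC))
E
```

```text
(no output)
```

View pics/w1c.png

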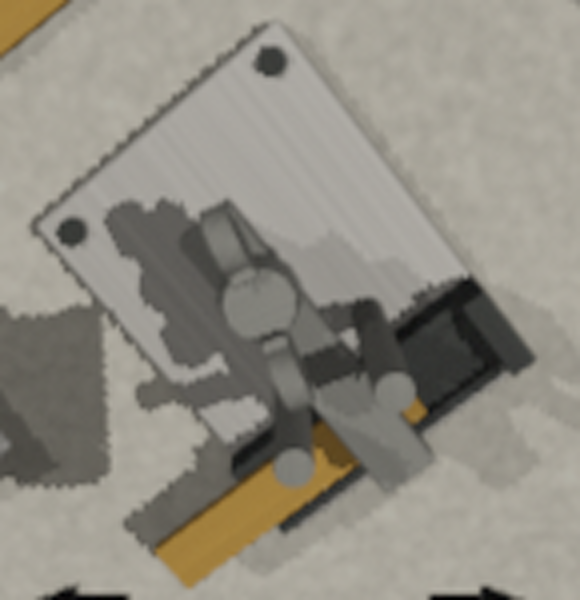

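step_arm --pt "20 -35 -20 0 0 0 0.5" --pt "20 -35 -20 0 0 0 0.5" --pt "0 -35 -10 0 0 0 0.5" --pt "0 0 0 0 0 0 1" --pt "0 0 0 0 0 0 1" --pt "0 0 0 0 0 0 1"

```text
clock: 2.35
tool_pos: [0.6, -0.1014, 0.2102]
eef_rot: [0.205, 0.979, 0.001, -0.0]
contact_force: [-0.5, -0.3, 0.8]
opening: 0.248
finger_force: 0.0
```

```bash
python3 - <<'E'
from h import *
a=snap('wrist','w2');print(a[2]['pose'].round(3))
u,v=pix('w2',[.566,.007,.09]);print(u,v)
y0,x0=int(max(v-85,0)),int(max(u-100,0));print(x0,y0)
cv2.imwrite('pics/w2c.png',cv2.resize(a[0][y0:y0+150,x0:x0+200],None,fx=4,fy=4,interpolation=cv2.INTER_CUBIC))
E
```

```text
[[ 0.402 -0.866 -0.298  0.522]
 [ 0.916  0.38   0.129 -0.067]
 [ 0.002 -0.325  0.946  0.356]
 [ 0.     0.     0.     1.   ]]
350.89070823944786 103.89779166179842
250 18
```

View pics/w2c.png

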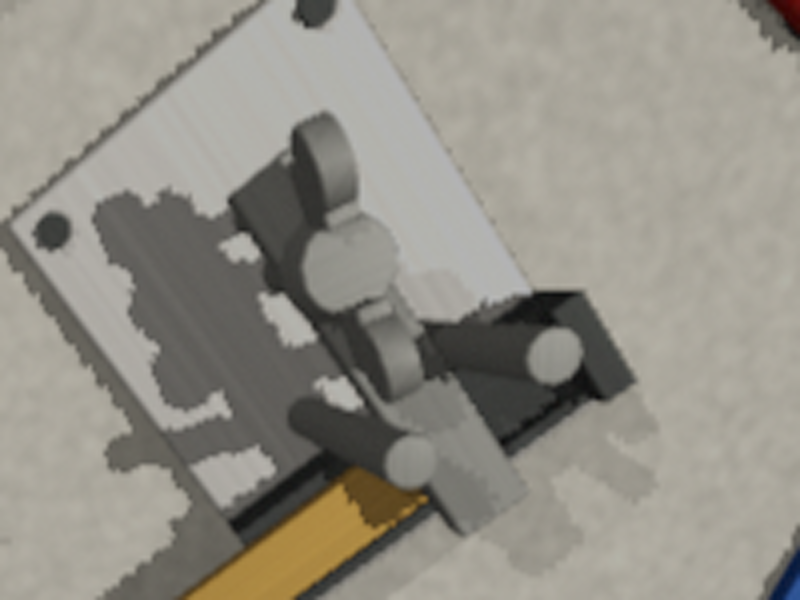

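The crops show, in w1c, the hub at (260,303), post tops at (396,390) and (294,467), base corners at (35,228) and (275,22), and the bar's tail corners at (155,550) and (190,587). In w2c the hub is at (350,265) and the post tops at (555,355) and (411,462). The wings are two ears either side of the hub.

```bash
cat > fit.py <<'E'
from h import *
from scipy.optimize import least_squares
o1=lambda x,y:(190+x/4,80+y/4)
o2=lambda x,y:(250+x/4,18+y/4)
obs=[('w1',o1(396,390),'p+'),('w1',o1(294,467),'p-'),('w2',o2(555,355),'p+'),('w2',o2(411,462),'p-'),
('w1',o1(260,303),'hub'),('w2',o2(350,265),'hub'),('w1',o1(35,228),'c-'),('w1',o1(275,22),'c+')]
L={'p+':(.038,.0177),'p-':(.038,-.0177),'hub':(0,0),'c-':(-.06,-.055),'c+':(-.06,.055)}
def pt(x,k):
    c,s=np.cos(x[2]),np.sin(x[2]);a,b=L[k];z={'p':x[3],'h':x[4],'c':.015}[k[0]]
    return [x[0]+c*a-s*b,x[1]+s*a+c*b,z]
f=lambda x:np.concatenate([np.subtract(pix(n,pt(x,k)),uv) for n,uv,k in obs])
s=least_squares(f,[.56,0,.27,.115,.088],x_scale=[.01,.01,.1,.01,.01],loss='soft_l1')
print(s.x.round(4),s.fun.round(2))
X=s.x;np.save('jig.npy',X)
def tojig(P):
    c,q=np.cos(X[2]),np.sin(X[2]);d=np.asarray(P)[...,:2]-X[:2];return np.stack([d[...,0]*c+d[...,1]*q,-d[...,0]*q+d[...,1]*c],-1)
if __name__=='__main__':
    for n,uv in [('t-',o1(155,550)),('t+',o1(190,587))]: W=world('w1',*uv,.038);print(n,W.round(4),tojig(W).round(4))
    for n in ['w1','w2']:
        P=cloud(n);J=tojig(P);m=(np.hypot(J[...,0],J[...,1])<.036)&(P[...,2]>X[4]+.005)&(P[...,2]<.13)
        Q=J[m];print(n,m.sum(),P[...,2][m].max() if m.any() else 0)
        w,V=np.linalg.eigh(np.cov((Q-Q.mean(0)).T));e=V[:,1];print(Q.mean(0).round(4),'wing angle deg',np.degrees(np.arctan2(e[1],e[0])),np.sqrt(w))
        hm=(np.hypot(J[...,0],J[...,1])<.008);print('hub z',np.median(P[...,2][hm]))
        bm=(abs(J[...,0]-.065)<.006)&(J[...,1]<-.03)&(J[...,1]>-.12)&(abs(P[...,2]-.038)<.006);print('bar z',np.median(P[...,2][bm]),'tail y',np.percentile(J[bm][:,1],[0,1,3]))
E
python3 fit.py
```

```text
[0.5453 0.0021 0.2662 0.1127 0.0851] [-0.13  0.28  0.45 -0.05 -0.29  0.08  0.34 -0.18  0.01  0.36 -0.2   0.21
 -0.41  0.02  0.26 -1.29]
t- [ 0.6222 -0.0753  0.038 ] [ 0.0538 -0.0949]
t+ [ 0.6409 -0.0701  0.038 ] [ 0.0732 -0.0948]
w1 382 0.1166975537973507
[0.0031 0.0004] wing angle deg 167.27422567971328 [0.00695676 0.02332293]
hub z 0.350012043365105
bar z 0.03796193406236653 tail y [-0.09563608 -0.09448896 -0.09346913]
w2 775 0.11701328336917596
[0.0026 0.0003] wing angle deg 172.37863678798288 [0.00778372 0.02294767]
hub z 0.08720724680851183
bar z 0.03785513152470471 tail y [-0.09630569 -0.09541829 -0.09417902]
```

```bash
python3 - <<'E'
from fit import *
for n in ['w1','w2']:
    P=cloud(n);J=tojig(P);R=np.hypot(J[...,0],J[...,1]);m=(R>.014)&(R<.034)&(P[...,2]>.094)&(P[...,2]<.108)
    a=np.degrees(np.arctan2(J[m][:,1],J[m][:,0]))
    for sel,nm in [(abs(a)<70,'front'),(abs(a)>110,'back')]:
        Q=J[m][sel];print(n,nm,len(Q),'centroid',Q.mean(0).round(4),'ang',np.degrees(np.arctan2(*Q.mean(0)[::-1])).round(1),'maxz',np.percentile(P[...,2][m][sel],95).round(4),R[m][sel].min().round(4),R[m][sel].max().round(4))
print(r.get_state()['q'].round(3))
# push pose: finger centre 22 mm beyond tail
c,s=np.cos(X[2]),np.sin(X[2])
for y in [-.130,-.105,-.065]:print(y,(X[0]+c*.065-s*y).round(4),(X[1]+s*.065+c*y).round(4))
print('y dir',-s,c)
E
```

```text
[0.5453 0.0021 0.2662 0.1127 0.0851] [-0.13  0.28  0.45 -0.05 -0.29  0.08  0.34 -0.18  0.01  0.36 -0.2   0.21
 -0.41  0.02  0.26 -1.29]
w1 front 98 centroid [ 0.0201 -0.0052] ang -14.5 maxz 0.1038 0.014 0.0297
w1 back 136 centroid [-0.0232  0.0062] ang 165.1 maxz 0.1037 0.0143 0.0331
w2 front 200 centroid [ 0.0202 -0.0067] ang -18.4 maxz 0.1036 0.014 0.0306
w2 back 272 centroid [-0.023   0.0047] ang 168.4 maxz 0.1037 0.0142 0.0331
[ 0.233  0.704 -0.248  1.646  0.217  0.818  1.051]
-0.13 0.6423 -0.1062
-0.105 0.6357 -0.0821
-0.065 0.6252 -0.0435
y dir -0.26309409878511186 0.9647701773917194
```

step_arm --pt "3 0 0 0 0 0.149 1" --pt "3 0 0 0 0 0.149 1" --pt "3 0 0 0 0 0.149 1" --pt "3 0 0 0 0 0.149 1" --pt "3 0 0 0 0 0.149 1" --pt "3 0 0 0 0 0.149 1" --pt "3 0 0 0 0 0.149 1" --pt "3 0 0 0 0 0.149 1" --pt "3 0 0 0 0 0.149 1" --pt "3 0 0 0 0 0.149 1" --pt "3 0 0 0 0 0.149 1" --pt "3 0 0 0 0 0.149 1" --pt "4 0 0 0 0 0.149 1" --pt "0 3 0 0 0 0.149 1" --pt "0 0 0 0 0 0.149 1" --pt "0 0 -30 0 0 0.015 1" --pt "0 0 -30 0 0 0 1" --pt "0 0 -30 0 0 0 1" --pt "0 0 0 0 0 0 1" --pt "0 0 0 0 0 0 1"

```text
clock: 4.4
tool_pos: [0.6378, -0.0971, 0.1175]
eef_rot: [0.779, -0.628, -0.004, 0.004]
contact_force: [0.5, 0.0, 0.5]
opening: 0.006
finger_force: 0.0
```

```bash
python3 - <<'E'
from fit import *
s=r.get_state();print(s['q'].round(3),s['tool_pos'].round(4),s['eef_rot'].round(3),tojig(s['tool_pos']),np.degrees(2*np.arctan2(s['eef_rot'][1],s['eef_rot'][0])),s['moment'],s['contact_force'])
E
```

```text
[0.5453 0.0021 0.2662 0.1127 0.0851] [-0.13  0.28  0.45 -0.05 -0.29  0.08  0.34 -0.18  0.01  0.36 -0.2   0.21
 -0.41  0.02  0.26 -1.29]
[ 0.606  1.126 -1.156  1.56   1.078  1.212  2.591] [ 0.6378 -0.0971  0.1175] [ 0.779 -0.628 -0.004  0.004] [ 0.06314255 -0.11999962] -77.74320990925698 [ 0.09187789  0.07778186 -0.0227975 ] [0.53971744 0.04455078 0.53878133]
```

step_arm --pt "0 0 -30 0 0 0 1" --pt "0 0 -30 0 0 0 1" --pt "0 0 -20 0 0 0 1" --pt "0 0 -11 0 0 0 1" --pt "0 0 0 0 0 0 1" --pt "0 0 0 0 0 0 1"

```text
clock: 5.0
tool_pos: [0.6384, -0.0979, 0.027]
eef_rot: [0.778, -0.628, -0.004, 0.003]
contact_force: [-0.3, -0.3, 0.7]
opening: 0.004
finger_force: 0.0
```

```bash
sed -i 's/^print(s.x/if __name__=="__main__": print(s.x/' fit.py; cat > st.py <<'E'
from fit import *
s=r.get_state();print(s['clock'].__round__(2),s['q'].round(2),s['tool_pos'].round(4),tojig(s['tool_pos']).round(4),np.degrees(2*np.arctan2(s['eef_rot'][1],s['eef_rot'][0])).round(1),'F',s['contact_force'].round(1),'M',s['moment'].round(3),'op',round(s['opening'],3))
E
python3 st.py
```

```text
5.0 [ 0.59  1.24 -1.08  1.58  1.2   1.11  2.53] [ 0.6384 -0.0979  0.027 ] [ 0.0635 -0.121 ] -77.8 F [-0.3 -0.3  0.7] M [0.136 0.064 0.022] op 0.004
```

step_arm --pt "-2.6 9.6 0 0 0 0 1" --pt "-2.6 9.6 0 0 0 0 1" --pt "-2.6 9.6 0 0 0 0 1" --pt "-1.3 4.8 0 0 0 0 1" --pt "-1.3 4.8 0 0 0 0 1" --pt "-0.5 1.9 0 0 0 0 1" --pt "0 0 0 0 0 0 1"

```text
clock: 5.7
tool_pos: [0.6265, -0.0576, 0.0255]
eef_rot: [0.778, -0.628, -0.005, 0.004]
contact_force: [0.5, 0.5, 0.2]
opening: 0.005
finger_force: 0.0
```

```bash
python3 st.py
```

```text
5.7 [ 0.54  1.23 -1.08  1.64  1.21  1.1   2.43] [ 0.6265 -0.0576  0.0255] [ 0.0626 -0.0789] -77.8 F [0.5 0.5 0.2] M [ 0.093  0.077 -0.031] op 0.005
```

step_arm --pt "-0.5 1.9 0 0 0 0 1" --pt "-0.5 1.9 0 0 0 0 1" --pt "-0.3 1 0 0 0 0 1" --pt "0 0 0 0 0 0 1"

```text
clock: 6.1
tool_pos: [0.6259, -0.056, 0.0254]
eef_rot: [0.777, -0.629, -0.003, 0.005]
contact_force: [1.8, -5.6, 1.3]
opening: 0.005
finger_force: 2.9
```

```bash
python3 st.py
```

```text
6.1 [ 0.53  1.23 -1.08  1.64  1.22  1.1   2.42] [ 0.6259 -0.056   0.0254] [ 0.0624 -0.0773] -78.0 F [ 1.8 -5.6  1.3] M [-1.084 -0.211  0.039] op 0.005
```

step_arm --pt "-0.3 1 0 0 0 0 1" --pt "-0.3 1 0 0 0 0 1" --pt "0 0 0 0 0 0 1"

```text
clock: 6.4
tool_pos: [0.6258, -0.0559, 0.0255]
eef_rot: [0.777, -0.63, -0.002, 0.006]
contact_force: [2.6, -8.4, 2.2]
opening: 0.005
finger_force: 4.4
```

```bash
python3 st.py
```

```text
6.4 [ 0.53  1.23 -1.08  1.64  1.22  1.1   2.41] [ 0.6258 -0.0559  0.0255] [ 0.0624 -0.0771] -78.0 F [ 2.6 -8.4  2.2] M [-1.671 -0.391  0.082] op 0.005
```

step_arm --pt "3 -10 0 0 0 0 1" --pt "5 -19 10 0 0 0 1" --pt "0 0 40 0 0 0 1" --pt "0 0 45 0 0 0 1" --pt "0 0 45 0 0 0 1" --pt "0 0 45 0 0 -0.149 1" --pt "-8 8 0 0 0 -0.149 0.68" --pt "-8 8 0 0 0 -0.149 0.68" --pt "-8 8 0 0 0 -0.149 0.68" --pt "-8 8 0 0 0 -0.149 0.68" --pt "-8 8 0 0 0 -0.149 0.68" --pt "-8 8 0 0 0 -0.149 0.68" --pt "-8 8 0 0 0 -0.149 0.68" --pt "-8 8 0 0 0 -0.149 0.68" --pt "-8 8 0 0 0 -0.149 0.68" --pt "-8 8 0 0 0 -0.149 0.68" --pt "-8 8 0 0 0 -0.149 0.68" --pt "0 0 0 0 0 0 0.68" --pt "0 0 0 0 0 0 0.68"

```text
clock: 8.3
tool_pos: [0.5448, 0.0079, 0.2106]
eef_rot: [0.0, 1.0, 0.006, 0.001]
contact_force: [0.2, -0.4, -0.3]
opening: 0.32
finger_force: 0.0
```

```bash
python3 st.py; python3 - <<'E'
from fit import *
a=snap('wrist','w3')
P=cloud('w3');J=tojig(P)
bm=(abs(J[...,0]-.065)<.006)&(J[...,1]<-.03)&(J[...,1]>-.12)&(abs(P[...,2]-.038)<.006);print('bar z',np.median(P[...,2][bm]),'tail y',np.percentile(J[bm][:,1],[0,1,3]))
cv2.imwrite('pics/w3b.png',cv2.resize(a[0],(800,600),interpolation=cv2.INTER_CUBIC))
E
```

```text
8.3 [ 0.41  0.75 -0.87  1.82  0.7   0.91  0.79] [0.5448 0.0079 0.2106] [0.001  0.0058] 180.0 F [ 0.2 -0.4 -0.3] M [0.054 0.04  0.042] op 0.32
bar z 0.03787179599888016 tail y [-0.06547694 -0.06488117 -0.06410458]
```

View pics/w3b.png

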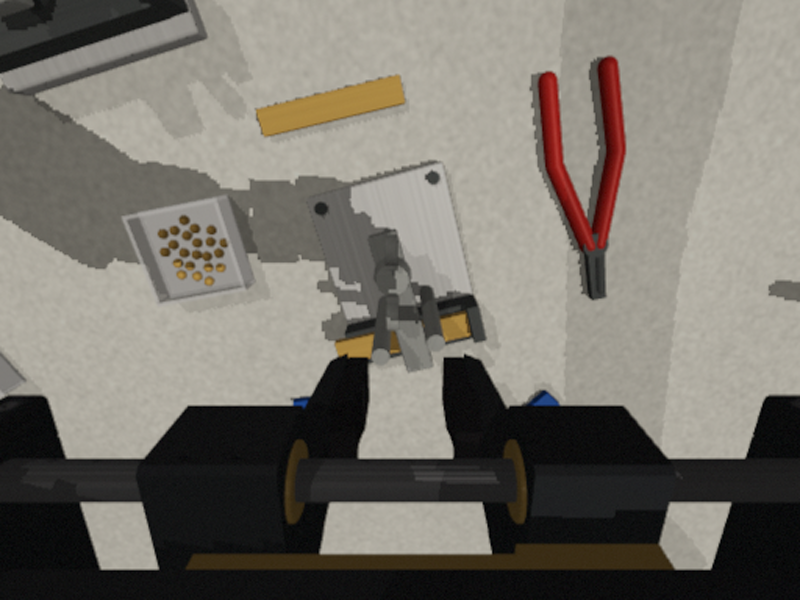

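The bar lies home: its tail is at jig y -65 mm and it meets the stop near (470,322). The fingers straddle the nut from above.

step_arm --pt "0.5 -5.8 -30 0 0 0 0.68" --pt "0 0 -40 0 0 0 0.68" --pt "0 0 -30 0 0 0 0.68" --pt "0 0 -15 0 0 0 0.68" --pt "0 0 -8 0 0 0 0.68" --pt "0 0 0 0 0 0 0.68" --pt "0 0 0 0 0 0 0.68" --force 60

```text
clock: 9.05
tool_pos: [0.5461, 0.0022, 0.0886]
eef_rot: [0.002, 1.0, 0.006, 0.002]
contact_force: [0.3, 0.7, 0.7]
opening: 0.322
finger_force: 0.0
```

```bash
python3 st.py
```

```text
9.05 [ 0.32  0.91 -0.71  1.91  0.92  0.68  0.61] [0.5461 0.0022 0.0886] [ 0.0007 -0.0001] 179.7 F [0.3 0.7 0.7] M [ 0.079  0.009 -0.027] op 0.322
```

step_arm --pt "0 0 0 0 0 -0.1 0.68" --pt "0 0 0 0 0 -0.1 0.68" --pt "0 0 0 0 0 -0.1 0.68" --pt "0 0 0 0 0 -0.1 0.68"

```text
clock: 9.45
tool_pos: [0.5462, 0.0022, 0.0891]
eef_rot: [0.203, 0.979, 0.006, 0.004]
contact_force: [-1.3, 0.4, -0.1]
opening: 0.322
finger_force: 0.0
```

```bash
python3 st.py
```

```text
9.45 [ 0.27  0.88 -0.6   1.92  0.85  0.61  0.27] [0.5462 0.0022 0.0891] [ 0.0009 -0.0001] 156.6 F [-1.3  0.4 -0.1] M [ 0.022  0.015 -0.019] op 0.322
```

step_arm --pt "0 0 0 0 0 -0.1 0.68" --pt "0 0 0 0 0 -0.1 0.68" --pt "0 0 0 0 0 -0.1 0.68"

```text
clock: 9.75
tool_pos: [0.5464, 0.0019, 0.0892]
eef_rot: [0.347, 0.938, 0.006, 0.004]
contact_force: [1.1, -2.9, 0.8]
opening: 0.32
finger_force: 1.5
```

```bash
python3 st.py
```

```text
9.75 [ 0.22  0.86 -0.52  1.92  0.78  0.56  0.03] [0.5464 0.0019 0.0892] [ 0.001  -0.0005] 139.4 F [ 1.1 -2.9  0.8] M [-0.68  -0.305  0.011] op 0.32
```

step_arm --pt "0 -0.5 0 0 0 -0.05 0.68" --pt "0 0 -0.2 0 0 -0.1 0.68" --pt "0 0 -0.2 0 0 -0.1 0.68"

```text
clock: 10.05
tool_pos: [0.5467, 0.0004, 0.0888]
eef_rot: [0.461, 0.887, 0.005, 0.005]
contact_force: [0.8, -3.3, 0.7]
opening: 0.32
finger_force: 5.3
```

```bash
python3 st.py
```

```text
10.05 [ 0.18  0.85 -0.45  1.93  0.71  0.52 -0.16] [5.467e-01 4.000e-04 8.880e-02] [ 0.0008 -0.002 ] 125.1 F [ 0.8 -3.3  0.7] M [-0.632 -0.096  0.191] op 0.32
```

step_arm --pt "0 0 -0.2 0 0 -0.1 0.68" --pt "0 0 -0.2 0 0 -0.1 0.68" --pt "0 0 -0.1 0 0 -0.1 0.68"

```text
clock: 10.35
tool_pos: [0.5465, -0.0002, 0.0884]
eef_rot: [0.589, 0.808, 0.004, 0.006]
contact_force: [0.3, -3.6, 2.2]
opening: 0.321
finger_force: 5.3
```

```bash
python3 st.py
```

```text
10.35 [ 0.13  0.83 -0.37  1.93  0.63  0.48 -0.37] [ 5.465e-01 -2.000e-04  8.840e-02] [ 0.0005 -0.0026] 107.8 F [ 0.3 -3.6  2.2] M [-0.914 -0.054  0.098] op 0.321
```

step_arm --pt "0 -1.3 -0.2 0 0 -0.1 0.68" --pt "0 -1.2 -0.1 0 0 -0.1 0.68" --pt "0 0 -0.2 0 0 -0.1 0.68" --pt "0 0 -0.1 0 0 -0.1 0.68" --pt "0 0 -0.2 0 0 -0.1 0.68"

```text
clock: 10.85
tool_pos: [0.5459, -0.0012, 0.0875]
eef_rot: [0.77, 0.638, 0.004, 0.006]
contact_force: [-1.6, -2.2, 3.2]
opening: 0.321
finger_force: 5.1
```

```bash
cat > pz.py <<'E'
from fit import *
import sys
N=int(sys.argv[1]);nut=np.array([.5465,-.001])
A=[]
for i in range(N):
    s=r.get_state();d=s['tool_pos'][:2]-nut;A.append([s['moment'][2],*s['contact_force']]);r.snapshot('side')
A=np.array(A);print('first',A[0].round(3),'mean Mz',A[1:,0].mean().round(4),'+-',(A[1:,0].std()/max(N-2,1)**.5).round(4),'F',A[1:,1:].mean(0).round(2))
import os;os.system('python3 st.py')
E
python3 pz.py 9
```

```text
11.3 [ 0.06  0.82 -0.24  1.93  0.45  0.43 -0.71] [ 0.5456 -0.001   0.0862] [-0.0006 -0.0031] 79.5 F [-0.2 -2.2  3.8] M [-0.337  0.168  0.07 ] op 0.323
first [ 0.209 -1.625 -2.157  3.159] mean Mz 0.0768 +- 0.015 F [-0.86 -1.82  3.7 ]
```

step_arm --pt "0 -0.3 -0.2 0 0 -0.1 0.68" --pt "0 -0.3 -0.1 0 0 -0.1 0.68" --pt "0 0 -0.2 0 0 -0.1 0.68" --pt "0 0 -0.1 0 0 -0.1 0.68"

```text
clock: 11.7
tool_pos: [0.5449, -0.0014, 0.0855]
eef_rot: [0.881, 0.472, 0.002, 0.005]
contact_force: [-1.5, -1.3, 6.1]
opening: 0.32
finger_force: 5.2
```

```bash
python3 st.py
```

```text
11.7 [-0.    0.82 -0.14  1.94  0.3   0.4  -0.96] [ 0.5449 -0.0014  0.0855] [-0.0013 -0.0033] 56.4 F [-1.5 -1.3  6.1] M [-0.225  0.555  0.166] op 0.32
```

step_arm --pt "0 0 -0.2 0 0 -0.1 0.68" --pt "0 0 -0.1 0 0 -0.1 0.68"

```text
clock: 11.9
tool_pos: [0.5445, -0.0015, 0.0852]
eef_rot: [0.924, 0.382, 0.001, 0.006]
contact_force: [-2.6, -1.1, 7.3]
opening: 0.322
finger_force: 5.2
```

```bash
python3 st.py
```

```text
11.9 [-0.03  0.82 -0.1   1.94  0.22  0.39 -1.08] [ 0.5445 -0.0015  0.0852] [-0.0017 -0.0032] 44.9 F [-2.6 -1.1  7.3] M [-0.255  0.725  0.198] op 0.322
```

step_arm --pt "0 0 -0.2 0 0 -0.1 0.68"

```text
clock: 12.0
tool_pos: [0.5444, -0.0015, 0.085]
eef_rot: [0.942, 0.335, 0.0, 0.006]
contact_force: [-3.2, -0.8, 7.8]
opening: 0.321
finger_force: 5.1
```

```bash
python3 pz.py 12
```

```text
12.6 [-0.04  0.82 -0.08  1.94  0.18  0.39 -1.14] [ 0.5444 -0.0014  0.0846] [-0.0018 -0.0031] 39.4 F [-4.9 -0.   4.5] M [0.094 0.968 0.068] op 0.319
first [ 0.132 -3.25  -0.785  7.75 ] mean Mz 0.0896 +- 0.0111 F [-2.75 -0.56  4.29]
```

step_arm --pt "-1.5 0 1.5 0 0 0 0.68" --pt "0 0 0 0 0 -0.1 0.68" --pt "0 0 0 0 0 -0.1 0.68"

```text
clock: 12.9
tool_pos: [0.5439, -0.0014, 0.0857]
eef_rot: [0.971, 0.239, 0.001, 0.006]
contact_force: [-0.6, 1.1, -3.6]
opening: 0.32
finger_force: 5.6
```

```bash
python3 st.py
```

```text
12.9 [-0.07  0.82 -0.03  1.94  0.09  0.38 -1.26] [ 0.5439 -0.0014  0.0857] [-0.0023 -0.003 ] 27.7 F [-0.6  1.1 -3.6] M [0.167 0.441 0.169] op 0.32
```

step_arm --pt "0 0 -0.1 0 0 -0.05 0.68" --pt "0 0 -0.1 0 0 -0.05 0.68"

```text
clock: 13.1
tool_pos: [0.5437, -0.0013, 0.0856]
eef_rot: [0.981, 0.191, 0.0, 0.006]
contact_force: [-1.4, 1.2, -5.3]
opening: 0.321
finger_force: 5.4
```

```bash
python3 pz.py 9
```

```text
13.55 [-0.08  0.82 -0.01  1.94  0.05  0.38 -1.32] [ 0.5437 -0.0015  0.086 ] [-0.0025 -0.003 ] 22.2 F [-0.2  0.9 -6.4] M [0.372 0.254 0.054] op 0.321
first [ 0.154 -1.369  1.17  -5.291] mean Mz 0.1317 +- 0.0073 F [-0.7   1.37 -5.91]
```

step_arm --pt "0 0 -0.1 0 0 -0.1 0.68" --pt "0 0 -0.1 0 0 -0.1 0.68"

```text
clock: 13.75
tool_pos: [0.5433, -0.0013, 0.0857]
eef_rot: [0.996, 0.092, -0.001, 0.006]
contact_force: [-1.4, 1.4, -6.8]
opening: 0.322
finger_force: 5.8
```

```bash
python3 pz.py 9
```

```text
14.2 [-0.11  0.82  0.03  1.94 -0.03  0.39 -1.44] [ 0.5433 -0.0014  0.0859] [-0.0028 -0.0029] 10.8 F [-2.7  2.4 -5.6] M [0.593 0.594 0.096] op 0.323
first [ 0.219 -1.373  1.416 -6.833] mean Mz 0.0925 +- 0.0118 F [-1.5   2.25 -4.63]
```

step_arm --pt "-0.5 0.8 -1.2 0 0 -0.1 0.68" --pt "0 0 -0.2 0 0 -0.1 0.68"

```text
clock: 14.4
tool_pos: [0.5431, -0.0011, 0.0852]
eef_rot: [1.0, -0.008, -0.001, 0.006]
contact_force: [-3.2, 2.8, 2.6]
opening: 0.318
finger_force: 5.5
```

```bash
python3 pz.py 7
```

```text
14.75 [-0.14  0.83  0.08  1.94 -0.12  0.38 -1.56] [ 0.5432 -0.001   0.0848] [-0.0029 -0.0024] -0.7 F [-3.5  2.1  5.1] M [0.509 0.869 0.085] op 0.322
first [ 0.132 -3.211  2.753  2.597] mean Mz 0.0875 +- 0.0151 F [-3.11  2.1   3.29]
```

step_arm --pt "0 0 -0.1 0 0 -0.1 0.68" --pt "0 0 -0.2 0 0 -0.1 0.68"

```text
clock: 14.95
tool_pos: [0.543, -0.0008, 0.0845]
eef_rot: [0.994, -0.108, -0.002, 0.006]
contact_force: [-3.6, 3.0, 5.7]
opening: 0.316
finger_force: 5.3
```

```bash
python3 pz.py 7
```

```text
15.3 [-0.16  0.83  0.12  1.94 -0.2   0.39 -1.67] [ 0.5431 -0.0007  0.0843] [-0.0029 -0.0021] -12.2 F [-3.3  3.   4.1] M [0.688 0.91  0.176] op 0.321
first [ 0.176 -3.577  2.986  5.68 ] mean Mz 0.0945 +- 0.0148 F [-4.2   2.5   4.55]
```

step_arm --pt "0 0 -0.1 0 0 -0.1 0.68" --pt "0 0 -0.2 0 0 -0.1 0.68"

```text
clock: 15.5
tool_pos: [0.5428, -0.0004, 0.084]
eef_rot: [0.978, -0.207, -0.003, 0.005]
contact_force: [-4.7, 4.0, 6.2]
opening: 0.321
finger_force: 5.8
```

```bash
python3 pz.py 7
```

```text
15.85 [-0.18  0.83  0.16  1.94 -0.29  0.4  -1.79] [ 5.429e-01 -3.000e-04  8.390e-02] [-0.003  -0.0017] -23.6 F [-4.2  3.2  5. ] M [0.714 0.962 0.1  ] op 0.325
first [ 0.116 -4.695  4.037  6.16 ] mean Mz 0.1211 +- 0.0063 F [-4.05  3.52  5.19]
```

```bash
python3 - <<'E'
from fit import *
a=snap('wrist','w4');u,v=pix('w4',[.545,0,.1]);print(u,v)
x0,y0=int(u-100),int(v-90);print(x0,y0)
cv2.imwrite('pics/w4c.png',cv2.resize(a[0][max(y0,0):y0+150,max(x0,0):x0+200],None,fx=4,fy=4,interpolation=cv2.INTER_CUBIC))
E
```

```text
258.8501148771463 253.80816887886334
158 163
```

View pics/w4c.png

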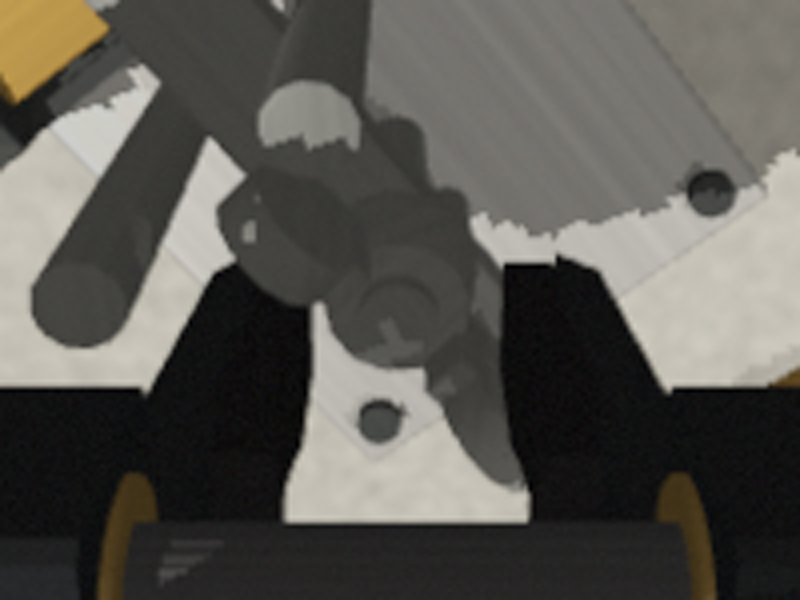

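The wrist view shows the fingers either side of the nut, the left tip on the ear at (280,240) and the right on the ear at (480,420). Both posts, tops at (80,300) and (310,110), stand clear of the fingers.

step_arm --pt "-1 1.2 -0.2 0 0 -0.1 0.68" --pt "-1 1.2 0 0 0 -0.1 0.68"

```text
clock: 16.1
tool_pos: [0.5426, 0.0002, 0.0838]
eef_rot: [0.953, -0.304, -0.001, 0.006]
contact_force: [-0.1, -1.3, -0.6]
opening: 0.317
finger_force: 6.2
```

```bash
python3 pz.py 7
```

```text
16.45 [-0.21  0.84  0.21  1.94 -0.37  0.4  -1.91] [5.424e-01 3.000e-04 8.380e-02] [-0.0033 -0.001 ] -35.1 F [ 0.6 -2.1 -0.2] M [-0.55  -0.198  0.167] op 0.323
first [ 0.247 -0.123 -1.316 -0.632] mean Mz 0.1119 +- 0.0151 F [ 0.26 -1.28  0.72]
```

step_arm --pt "0 0 -0.1 0 0 -0.1 0.68" --pt "0 0 -0.2 0 0 -0.1 0.68"

```text
clock: 16.65
tool_pos: [0.5424, 0.0006, 0.0835]
eef_rot: [0.918, -0.397, -0.002, 0.005]
contact_force: [2.0, -3.2, 0.2]
opening: 0.321
finger_force: 6.6
```

```bash
python3 pz.py 7
```

```text
17.0 [-0.24  0.85  0.25  1.94 -0.46  0.42 -2.03] [0.5423 0.0007 0.0835] [-0.0033 -0.0005] -46.5 F [ 3.7 -3.3 -0.9] M [-0.75  -0.596  0.127] op 0.324
first [ 0.222  1.98  -3.209  0.225] mean Mz 0.1363 +- 0.0155 F [ 2.54 -2.81 -0.06]
```

step_arm --pt "0 0 -0.1 0 0 -0.1 0.68" --pt "0 0 -0.2 0 0 -0.1 0.68"

```text
clock: 17.2
tool_pos: [0.5423, 0.001, 0.0833]
eef_rot: [0.874, -0.486, -0.003, 0.004]
contact_force: [2.9, -2.6, 0.2]
opening: 0.321
finger_force: 7.0
```

```bash
python3 pz.py 7
```

```text
17.55 [-0.26  0.85  0.29  1.94 -0.54  0.43 -2.15] [0.5423 0.0011 0.0833] [-0.0032 -0.0002] -58.0 F [ 4.1 -3.6 -0.8] M [-0.664 -0.752  0.164] op 0.318
first [ 0.255  2.864 -2.647  0.181] mean Mz 0.1419 +- 0.0227 F [ 3.58 -3.82 -0.51]
```

step_arm --pt "1.3 -1.3 -0.1 0 0 -0.05 0.68" --pt "0.8 -0.8 0 0 0 -0.05 0.68"

```text
clock: 17.75
tool_pos: [0.5425, 0.001, 0.083]
eef_rot: [0.849, -0.529, -0.006, 0.004]
contact_force: [0.3, 1.4, 3.7]
opening: 0.318
finger_force: 7.2
```

```bash
python3 pz.py 25; python3 -c "
from plant import r;print(r.get_state()['finger_force'])"
```

```text
19.0 [-0.27  0.86  0.32  1.94 -0.57  0.45 -2.21] [0.5425 0.0008 0.0829] [-0.003  -0.0005] -63.7 F [0.  4.3 5.3] M [0.837 0.221 0.17 ] op 0.323
first [0.297 0.326 1.367 3.72 ] mean Mz 0.1761 +- 0.007 F [-0.62  3.03  4.84]
5.413911283831112
```

step_arm --pt "0 0.5 -0.2 0 0 -0.1 0.68" --pt "0 0.5 -0.1 0 0 -0.1 0.68"

```text
clock: 19.2
tool_pos: [0.5427, 0.0012, 0.0827]
eef_rot: [0.791, -0.612, -0.005, 0.004]
contact_force: [-0.9, 1.3, 4.5]
opening: 0.321
finger_force: 7.8
```

```bash
python3 pz.py 25
```

```text
20.45 [-0.3   0.87  0.36  1.94 -0.65  0.47 -2.34] [0.5427 0.0012 0.0826] [-0.0028 -0.0002] -75.2 F [-0.8  3.9  5.6] M [0.821 0.249 0.144] op 0.316
first [ 0.266 -0.895  1.276  4.517] mean Mz 0.1416 +- 0.0064 F [-0.99  3.41  5.15]
```

step_arm --pt "0 0 0.3 0 0 0.15 0.68" --pt "0 0 0 0 0 0.15 0.68" --pt "0 0 0 0 0 0.1 0.68" --pt "0 0 0 0 0 0 0.68"

```text
clock: 20.85
tool_pos: [0.5429, -0.0006, 0.0826]
eef_rot: [0.897, -0.441, -0.004, 0.005]
contact_force: [-0.1, 0.6, -0.1]
opening: 0.319
finger_force: 0.0
```

```bash
python3 pz.py 20
```

```text
21.85 [-0.25  0.85  0.27  1.94 -0.5   0.43 -2.09] [5.432e-01 4.000e-04 8.300e-02] [-0.0025 -0.0011] -52.3 F [0.2 0.7 0.7] M [ 0.073  0.166 -0.015] op 0.319
first [ 0.008 -0.117  0.577 -0.072] mean Mz -0.0169 +- 0.0068 F [-0.03 -0.02  0.02]
```

step_arm --pt "0 0 10 0 0 0 0.68" --pt "0 0 30 0 0 0 0.68" --pt "0 0 40 0 0 0 0.68" --pt "0 0 40 0 0 0 0.68" --pt "0 0 0 0 0 0 0.68" --pt "0 0 0 0 0 0 0.68"

```text
clock: 22.45
tool_pos: [0.5437, 0.0006, 0.2042]
eef_rot: [0.898, -0.441, -0.003, 0.004]
contact_force: [0.2, 0.2, 0.4]
opening: 0.318
finger_force: 0.0
```

```bash
python3 - <<'E'
from fit import *
a=snap('wrist','w5')
P=cloud('w5');J=tojig(P)
bm=(abs(J[...,0]-.065)<.006)&(J[...,1]<-.03)&(J[...,1]>-.12)&(abs(P[...,2]-.038)<.006);print('tail y',np.percentile(J[bm][:,1],[0,1,3]))
R=np.hypot(J[...,0],J[...,1]);m=(R>.014)&(R<.034)&(P[...,2]>.089)&(P[...,2]<.104)
Q=J[m];w,V=np.linalg.eigh(Q.T@Q);e=V[:,1];print('wing deg',np.degrees(np.arctan2(e[1],e[0])),'v=',(-np.arctan2(e[1],e[0]))%np.pi+np.pi,m.sum(),'top',np.percentile(P[...,2][m],95))
print(r.get_state()['contact_force'].round(1))
E
```

```text
tail y [-0.06677954 -0.06652561 -0.06578025]
wing deg 134.35949343917204 v= 3.938169765354315 310 top 0.09830954544696487
[-0.6 -0.3 -0.5]
```

```bash
python3 - <<'E'
from fit import *
for n in ['w2','w3','w5']:
    P=cloud(n);J=tojig(P)
    for sy in (1,-1):
        m=(np.hypot(J[...,0]-.038,J[...,1]-sy*.0177)<.012)&(P[...,2]>.1115)&(P[...,2]<.122);print(n,sy,m.sum(),J[m].mean(0).round(4))
    m=(abs(P[...,2]-.015)<.004)&(J[...,0]>-.05)&(J[...,0]<0.02)&(abs(J[...,1])<.07);print(' base y range',np.percentile(J[m][:,1],[.5,99.5]).round(4))
    b=(abs(J[...,0]-.065)<.006)&(J[...,1]<-.03)&(J[...,1]>-.12)&(abs(P[...,2]-.038)<.006);print(' bar',np.percentile(J[b][:,1],[1,3]),b.sum())
    st=(P[...,2]>.0405)&(P[...,2]<.05)&(abs(J[...,0]-.065)<.006)&(J[...,1]>.03)&(J[...,1]<.06);print(' stop',st.sum(),np.percentile(J[st][:,1],[2,50]) if st.any() else '')
E
```

```text
w2 1 178 [0.0362 0.0167]
w2 -1 158 [ 0.036  -0.0183]
 base y range [-0.0544  0.0543]
 bar [-0.09541829 -0.09417902] 540
 stop 99 [0.04421888 0.04927112]
w3 1 117 [0.0359 0.0174]
w3 -1 117 [ 0.0355 -0.0177]
 base y range [-0.0543  0.0545]
 bar [-0.06488117 -0.06410458] 132
 stop 74 [0.04459011 0.04944722]
w5 1 135 [0.0369 0.0158]
w5 -1 150 [ 0.0366 -0.0193]
 base y range [-0.0558  0.0529]
 bar [-0.06652561 -0.06578025] 396
 stop 95 [0.04295599 0.04744997]
```

The last view is offset by about -1.6 mm for everything in it, posts and base included, so the bar is still home. The nut stands at 3.94 and the tool is free, so I am handing in.

```bash
python3 -c "
from plant import r;print(r.finish_job())"
```

```text
the job is handed in; nothing more can be done
None
```

I handed the job in after about 22 s: the brass bar is home against the end stop, the wing nut is at about 3.94 rad with an estimated 40–75 N on the bar (from the torque rise, not measured directly), and the tool is clear. The hand-in gave no verdict.

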